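# Tip a gift carton out of a tight counter rack and put it on display

### The job

Five gift cartons stand packed tightly side by side in the counter rack. Tip the coral one forward by its top edge until it leans by itself on the brass rest bar in front, let go of it, then grip it by its sides, lift it out and lower it - do not drop it - on to the middle of the marble display plinth, so that it stands upright and square, its narrow front with the round badge on the plinth's front (brass strip) side. Leave it there, with the other four cartons still standing in the rack and the candle, pink jar and tin undisturbed.

Things in the scene. Friction and masses are not known exactly. Their poses are not given: they have to be found in the camera images.
- coral_carton: coral-red carton, cream band and badge: rigid box 82 deep (x) x 38 wide (y) x 180 high (z) mm, 0.12 to 0.23 kg; origin: centre of underside; -x: narrow front, to the robot. In any of the five places, 1.5 mm from its neighbours. Its back top edge is open behind. Tips about its lower front edge; overbalances at about 25 degrees and comes to rest leaning 30 to 40 degrees toward the robot on the bar, upper half clear in front of the row.
- coral_face (a point): centre of the badge on the coral carton's narrow front: 41 mm in front (-x) of its axis, 88 mm above its underside
- teal_carton: dark teal carton with cream band: same shape, size and placing in the rack as the coral carton; must stay in the rack
- navy_carton: navy blue carton with gold band: same shape, size and placing in the rack as the coral carton; must stay in the rack
- plum_carton: dark plum carton with gold band: same shape, size and placing in the rack as the coral carton; must stay in the rack
- cream_carton: cream carton with gold band: same shape, size and placing in the rack as the coral carton; must stay in the rack
- rack: white fixed rack, open top and front; origin: middle of the row, counter level; -x to the robot, y along the row. Non-slip floor 8 mm up; places at y = -79, -39.5, 0, 39.5, 79 mm; cartons span x = -41 to 41 mm. Brass lip at x = -46 mm, 7 mm above the floor; back wall x = 44 to 52 mm, top 68 mm above the counter; cheeks at y = +-100 to 108 mm, 120 mm high
- rest_bar (a point): middle of the brass rest bar, 8 mm thick, along the rack's y (212 mm long), 110 mm in front (-x) of the rack's origin and 118 mm above the counter, on a post at each end
- plinth: white marble display plinth, fixed, 140 (x) x 120 (y) x 18 mm high; origin: centre of its underside; -x is its front edge with the brass strip, roughly toward the robot
- candle: coral candle in a glass, 80 mm across, 57 mm high; origin: centre of its underside; bystander
- pink_jar: small pink jar with black lid, 46 mm across, 40 mm high; origin: centre of its underside; bystander
- tin_a: flat white balm tin with orange lid, 40 mm across, 13 mm high; origin: centre of its underside; bystander
Not all that is in view belongs to the job. What is shaped like the coral_carton but green is not meant. There is more than one size of the teal_carton; the job needs the larger.

How it is judged:
On the way, in this order (a step that is already met when the one before it is completed fails the run):
1. the coral carton leans forward by itself on the rest bar of the rack, tipped 0.45 to 0.9 rad, its foot still inside the rack, not touched by the fingers (angle between coral_carton's own z axis and vertical between 0.45 and 0.9 rad and x of coral_face in the frame of rack below -0.06 m and z of coral_carton in the frame of rack below 0.06 m and x of coral_carton in the frame of rack above -0.04 m and contact force between coral_carton and rack above 0.2 N and contact force between the fingers and coral_carton below 0.05 N and linear speed of coral_carton below 0.03 m/s), for 0.2 s.
2. the coral carton is lowered on to the plinth while still held, within 0.3 rad of upright (contact force between coral_carton and plinth above 0.2 N and contact force between the fingers and coral_carton above 0.5 N and angle between coral_carton's own z axis and vertical below 0.3 rad and horizontal distance between coral_carton and plinth below 0.05 m and linear speed of coral_carton below 0.1 m/s), for 0.05 s.
At the end, for the whole second after the job is handed in: The coral carton stands released and still on the plinth: axis within 25 mm of the plinth's middle, within 0.06 rad of upright, square to the plinth within 0.2 rad, badge on the plinth's front side. The other four cartons stand upright (0.1 rad) on the floor of the rack (horizontal distance between coral_carton and plinth below 0.025 m and height (world z) of coral_carton between 0.015 and 0.022 m and angle between coral_carton's own z axis and vertical below 0.06 rad and angle between the x axis of coral_carton and the x axis of plinth, either way round below 0.2 rad and x of coral_face in the frame of plinth below -0.015 m and linear speed of coral_carton below 0.02 m/s and contact force between the fingers and coral_carton below 0.05 N and angle between each of teal_carton, navy_carton, plum_carton, cream_carton's own z axis and vertical below 0.1 rad and horizontal distance between each of teal_carton, navy_carton, plum_carton, cream_carton and rack below 0.105 m and height (world z) of each of teal_carton, navy_carton, plum_carton, cream_carton below 0.02 m); the robot touches nothing.
It fails at once if the coral carton is knocked over (tipped beyond 1.2 rad) (angle between coral_carton's own z axis and vertical above 1.2 rad).
It fails at once if another carton is tipped more than 0.4 rad (angle between any of teal_carton, navy_carton, plum_carton, cream_carton's own z axis and vertical above 0.4 rad).
It fails at once if another carton is moved more than 60 mm (distance of any of teal_carton, navy_carton, plum_carton, cream_carton from where it was at the start of the episode above 0.06 m).
It fails at once if the candle, the pink jar or the tin is moved more than 20 mm (distance of any of candle, pink_jar, tin_a from where it was at the start of the episode above 0.02 m).
It also fails if it takes over 61 s, if anything falls off the work surface, if the arm or the gripper's body presses on something with over 40 N, if the wrist force passes 120 N, or if a joint passes its speed limit or range.

### The arm

A 6-joint arm with a two-finger parallel gripper is mounted at the origin on a cart in front of the work surface, level with it; the furniture and walls round the work are solid. World frame = base frame: x ahead of the robot, y to its left, z up, the work surface at z = 0. Lengths are in m, angles in rad, forces in N, time in s.
With the tool pointing down it reaches from about 0.3 to 0.875 m from the base axis. Payload 6.4 kg.
Tool frame: the origin (TCP) lies at the very end of the fingers, on their centre line; the grasp point (between the pads) lies 19 mm behind it; z points along the fingers, y is the line along which they close (so a half turn about z gives the same grasp; the last joint's range is limited). The gripper opens to 85 mm and grips with 20 to 120 N. Pads are 22 mm wide; open, the fingers measure 114 mm over their backs; the gripper's body (76 mm by 85 mm) begins 54 mm behind the grasp point. The pads swing forward as they close: fully open they stand 13 mm farther back than shut.
Start: joints at [-1.432, 0.181, 1.607, -0, 1.354, -0.206], TCP at [0.194, -0.541, 0.231] pointing down, gripper open.
Joint ranges: [-2.99, 2.99], [-0.89, 2.07], [0.3, 2.58], [-1.14, 4.28], [0, 2.63], [-3.12, 3.12]. Speed limits (rad/s): [2.57, 2.57, 3.01, 3.14, 3.14, 3.14].

### API

Orientations are given as a unit quaternion [w, x, y, z].
In Python, from bench import ctrl, camera, calibration, order, outline_of gives the robot as it stands.
- The arm moves only by the tool move_arm, never from a script. Its argument "series" is a list that holds one entry, the list of rows, each a list of 5 numbers: the opening, from 0 (shut) to 1 (fully open), then the shift along the tool's x, y, z in mm, then the turn about the tool's z in rad. A call has exactly 10 rows; each row is the pose to reach, as a shift and turn from the pose commanded when the call began, along the tool's axes at that moment; what a row does not reach only later rows make up. A row lasts 1/12 s, in which the tool goes at most 41.7 mm and 7.16 degrees, less where a joint would pass 70% of its speed; a pose out of reach is approached as far as the arm can. A call with a gripper value outside its range is refused whole. The fingers move at their own pace and stop on an object; the grip force is fixed at half the most. Time passes only in rows, so rows that repeat a pose let the fingers close, or fill a call up. It gives the time, the measured TCP pose, the force, the opening and the grip force at its end, in the units of the state.
- ctrl.get_obs(): the state, without advancing time (a new reading comes with each control period).
- camera(name): name is "side" or "top" or "wrist"; returns (picture, depth): 480x640x3 uint8, blue, green, red; 480x640 float32, m along the optical axis (not along the pixel's ray), 0 where there is no reading.
- calibration(name): a dict with "intrinsics" (3x3 intrinsics, pixels), "k1" (the pictures are not rectified: a ray, as slopes to the right and down, at radius r is drawn at 1 + k1 r^2 times it, then the intrinsics apply), "rvec" (rotation vector, rad) and "tvec" (3), from world to camera coordinates, as OpenCV has them. Camera axes: x right, y down, z forward; pixel columns grow to the right and rows downward; lengths in m; the calibration is good to about 2 mm. A picture is of the moment at which its call begins: read the wrist's pose just before it. calibration takes no time and is no camera call; for the wrist camera it gives the pose at the moment of the call.
- order.hand_in(): hands the job in; it is judged then, once.
Trained networks look in the newest picture that a camera, given by its name, has taken for a name from the list of things; names that differ only in an ending like _2 or _b are one class to them, and where a whole thing is asked for, a point or a joint stands for the part that bears it (a point fixed in the world has none). Each returns a list of dicts, best first, with "conf" (0 to 1); they miss things now and then, are a little off and sometimes report something else, mostly with a low value. They report only what shows in the picture. A call takes as long as a camera call. They do not tell look-alikes from the thing itself.
- outline_of(target, camera): "region" (480x640 bool, what is visible of it) and "bbox" ([centre column, centre row, width, height] in pixels, round what is visible of it).
The state is a dict: "time_s": time; "q": joint angles; "dq": joint speeds; "joint_efforts": joint torques, N m; "eef_pos": TCP position; "eef_rot": TCP orientation; "wrist_force": force on the tool from outside, world axes, zero at the start; "torque": the same for the moment, N m; "opening": opening from 0.0 (shut) to 1.0 (fully open); "grasp_force": force on a finger pad.
Only numpy, scipy, OpenCV 4.12 (cv2) and the standard library are available. Lean on these libraries where they do the work, as an engineer would, in place of code of your own. Each camera call takes 0.05 s, during which the arm holds its last target. There are 200 camera calls.

## Working session

There is one attempt and no reset: what is moved stays moved. The work goes in short steps, Python scripts to look and compute and a tool call to move; the robot and the scene stay as the last step left them, time stands still between calls to the robot, and variables do not carry over. Pictures are saved under pics/ and viewed, at most 10 in all, crops included, and the job is handed in when it is done.

Besides the shell and the picture viewer there is one more tool, called after "Request:" by a JSON object that holds its "api" and its "payload". move_arm: Moves the arm, as the interface text tells. Its arguments: {"type":"object","properties":{"series":{"type":"array","items":{"type":"array","items":{"type":"array","items":{"type":"number"}}}}},"required":["series"]}

```bash
mkdir -p pics; ls
cat > h.py <<'E'
import numpy as np, cv2
from bench import ctrl, camera, calibration, order, outline_of
def cal(n):
    c=calibration(n); R,_=cv2.Rodrigues(np.array(c["rvec"],float)); return np.array(c["intrinsics"],float),float(c["k1"]),R,np.array(c["tvec"],float).ravel()
def rays(c,px):
    K,k1,R,t=c; px=np.asarray(px,float).reshape(-1,1,2)
    return cv2.undistortPoints(px,K,np.array([k1,0,0,0,0.])).reshape(-1,2)
def world(c,px,z):  # depth z
    n=rays(c,px); p=np.c_[n,np.ones(len(n))]*np.asarray(z,float).reshape(-1,1)
    return (p-c[3])@c[2]
def onplane(c,px,h):
    n=rays(c,px); d=np.c_[n,np.ones(len(n))]@c[2]; o=-c[2].T@c[3]
    return o+d*((h-o[2])/d[:,2:])
def proj(c,P):
    return cv2.projectPoints(np.asarray(P,float).reshape(-1,3),cv2.Rodrigues(c[2])[0],c[3],c[0],np.array([c[1],0,0,0,0.]))[0].reshape(-1,2)
E
python3 - <<'E'
from h import *
o=ctrl.get_obs(); print(o["eef_pos"],o["eef_rot"],o["opening"],o["time_s"])
for n in("top","side"):
    im,d=camera(n); cv2.imwrite(f"pics/{n}0.png",im); np.savez(f"{n}0.npz",im=im,d=d)
    c=cal(n); print(n,"cam pos",-c[2].T@c[3], "fwd",c[2][2])
    for t in("coral_carton","plinth","rack","rest_bar","candle","pink_jar","tin_a","teal_carton"):
        for r in outline_of(t,n)[:3]:
            m=r["region"]&(d>0); v,u=np.nonzero(m)
            w=np.median(world(c,np.c_[u,v],d[v,u]),0) if len(u) else None
            print(t,round(r["conf"],2),np.round(r["bbox"]),np.round(w,3) if w is not None else None)
E
```

```text
pics
[ 0.19428137 -0.54058869  0.23036876] [-8.89571259e-04  9.85176621e-01  1.71540765e-01  1.67690499e-05] 0.9960237386894094 0.0
top cam pos [-0.53022304 -0.19023823  1.43314122] fwd [ 0.61159586  0.0194074  -0.79093227]
coral_carton 0.91 [170. 244.  42.  60.] [0.475 0.288 0.114]
coral_carton 0.79 [324. 242.  17.  30.] [ 0.501 -0.139  0.085]
plinth 0.5 [208. 277.  12.  21.] [0.418 0.19  0.016]
rack 0.64 [353. 258.  84.  58.] [ 0.462 -0.222  0.006]
rack 0.64 [282. 276.  16.  14.] [ 0.442 -0.017  0.01 ]
rest_bar 0.56 [354. 256.  83.  54.] [ 0.462 -0.222  0.006]
pink_jar 0.53 [200. 224.  12.  16.] [0.609 0.232 0.037]
tin_a 0.64 [338. 247.  14.  22.] [ 0.504 -0.181  0.071]
tin_a 0.45 [282. 278.  13.  14.] [ 0.439 -0.016  0.01 ]
teal_carton 0.78 [339. 244.  18.  16.] [ 0.504 -0.179  0.07 ]
side cam pos [ 1.18777979 -0.47649636  0.91511556] fwd [-0.60219241  0.29310965 -0.74259749]
coral_carton 0.73 [464. 184.  34.  57.] [0.507 0.261 0.104]
coral_carton 0.72 [337. 233.  35.  58.] [ 0.581 -0.14   0.176]
plinth 0.69 [302. 247. 107.  92.] [ 0.53  -0.322  0.079]
plinth 0.67 [409. 215.  59.  44.] [0.475 0.13  0.019]
plinth 0.49 [322. 239.  30.  58.] [ 0.584 -0.18   0.178]
rack 0.69 [302. 248. 114.  89.] [ 0.54  -0.324  0.08 ]
rest_bar 0.59 [305. 249. 113.  93.] [ 0.534 -0.322  0.083]
pink_jar 0.43 [336. 234.  34.  59.] [ 0.58  -0.14   0.179]
tin_a 0.62 [362. 226.  11.  16.] [ 0.453 -0.021  0.013]
teal_carton 0.78 [130. 284.  40.  51.] [ 0.463 -0.628  0.084]
teal_carton 0.65 [322. 239.  33.  60.] [ 0.584 -0.18   0.179]
```

Run:
```python
from h import *
a=np.load("top0.npz")["im"][170:340,130:430]; cv2.imwrite("pics/t1.png",cv2.resize(a,(795,450),interpolation=cv2.INTER_CUBIC))
a=np.load("side0.npz")["im"][140:340,90:490]; cv2.imwrite("pics/s1.png",cv2.resize(a,(800,400),interpolation=cv2.INTER_CUBIC))
```

```text
(no output)
```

View pics/t1.png

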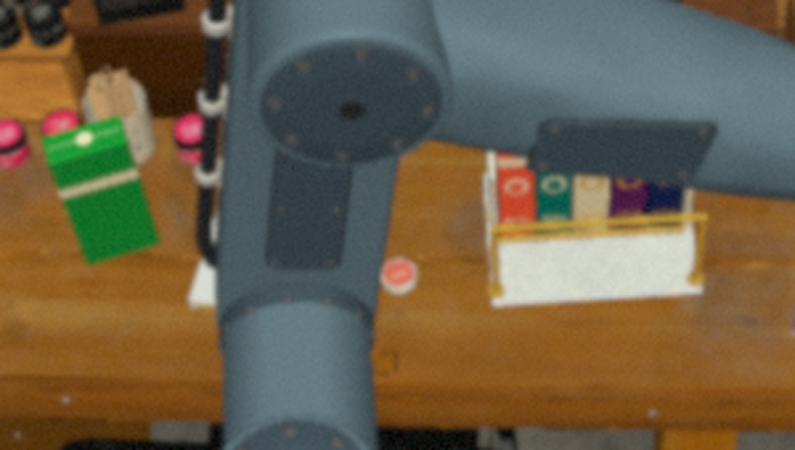

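View pics/s1.png

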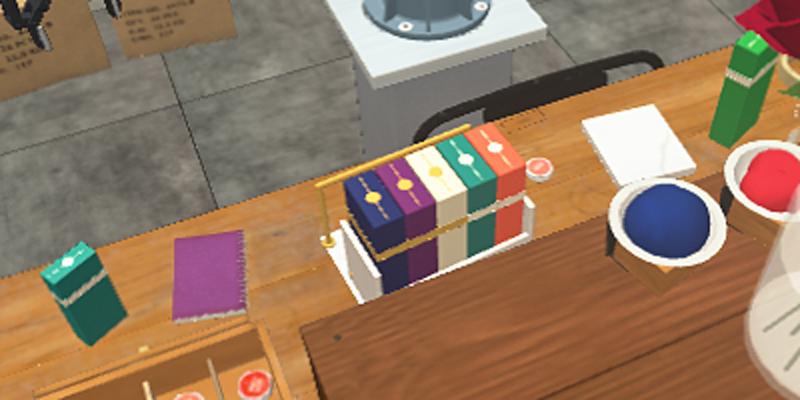

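Coral is the +y end of the row: top (324,240), side (337,215). Look-alikes: the green carton, top (170,244) and side (464,184), and a small teal carton, side (130,284). The tin is at side (362,226). Next I measure rack and plinth from the depth.

Run:
```python
from h import *
def rect(P): 
    r=cv2.minAreaRect((P[:,:2]*1000).astype(np.float32)); return np.round(r[0],1),np.round(r[1],1),round(r[2],2)
z=np.load("side0.npz"); d=z["d"]; c=cal("side"); v,u=np.nonzero(d>0); P=world(c,np.c_[u,v],d[v,u]); im=z["im"][v,u].astype(int)
box=lambda x0,x1,y0,y1,z0,z1:(P[:,0]>x0)&(P[:,0]<x1)&(P[:,1]>y0)&(P[:,1]<y1)&(P[:,2]>z0)&(P[:,2]<z1)
m=box(.45,.68,-.4,-.05,.178,.2); print("row top",m.sum(),np.median(P[m,2]),rect(P[m]))
hsv=cv2.cvtColor(z["im"],cv2.COLOR_BGR2HSV)[v,u]
mc=m&((hsv[:,0]<12)|(hsv[:,0]>172))&(hsv[:,1]>110); print("coral top",mc.sum(),rect(P[mc]))
r=next(r for r in outline_of("plinth","side") if r["bbox"][0]>390)
mp=r["region"][v,u]&(P[:,2]>.010)&(P[:,2]<.03); print("plinth",np.median(P[mp,2]),rect(P[mp]))
for x in np.arange(.6,.85,.03):
    k=box(x,x+.03,-.25,-.02,-.1,.4)&~m; print(round(x,2),np.round(np.percentile(P[k,2],[10,50,90]),3) if k.sum() else 0)
# heights map of things along transfer
k=box(.3,.62,-.05,.25,.025,.5); print("tall in transit",k.sum(),np.round(P[k].min(0),2) if k.any() else '',np.round(P[k].max(0),2) if k.any() else '')
d2=np.load("top0.npz")
```

```text
row top 2475 0.188367135300621 (array([ 549.7, -219. ]), array([ 85.8, 196.6]), 4.5)
coral top 418 (array([ 547.6, -198.1]), array([ 84.8, 154.8]), 4.45)
plinth 0.01874701478109781 (array([468.9, 133.7]), array([123.1, 142.5]), 82.92)
0.6 [0.069 0.071 0.072]
0.63 0
0.66 [0.162 0.164 0.166]
0.69 [0.162 0.164 0.228]
0.72 [0.162 0.165 0.254]
0.75 [0.162 0.165 0.251]
0.78 [0.162 0.164 0.228]
0.81 [0.162 0.163 0.165]
0.84 [0.161 0.163 0.165]
tall in transit 95 [0.49 0.09 0.03] [0.52 0.25 0.18]
```

```bash
cat >> h.py <<'E'
RC=np.array([.550,-.219]); RA=np.radians(4.5); PC=np.array([.469,.134]); PA=np.radians(-7.1)
def rk(x,y): c,s=np.cos(RA),np.sin(RA); return RC+np.array([c*x-s*y,s*x+c*y])
from scipy.spatial.transform import Rotation as Ro
def go(xy,z,yaw,o=None):
    o=o or ctrl.get_obs(); q=np.array(o["eef_rot"]); R=Ro.from_quat(q[[1,2,3,0]]).as_matrix()
    d=np.array([*xy,z])-o["eef_pos"]; y0=np.arctan2(R[1,0],R[0,0])
    print("pos",np.round(o["eef_pos"],4),"yaw",round(np.degrees(y0),2),"shift mm",np.round(R.T@d*1000,1),"turn",round(float(y0-yaw),3))
E
python3 -c "
from h import *
go(rk(.064,.083),.27,RA); print(rk(.064,.083))"
```

```text
pos [ 0.1944 -0.5412  0.2313] yaw 19.76 shift mm [ 527.2 -246.2  -38.7] turn 0.266
[ 0.6072906  -0.13123448]
```

Request:
{"api": "move_arm", "payload": {"series": [[[0, 0, 0, -39, 0.0], [0, 40, -18, -39, 0.06], [0, 75, -35, -39, 0.12], [0, 112, -52, -39, 0.18], [0, 150, -70, -39, 0.24], [0, 187, -87, -39, 0.266], [0, 224, -105, -39, 0.266], [0, 262, -122, -39, 0.266], [0, 300, -140, -39, 0.266], [0, 337, -157, -39, 0.266]]]}}

```text
time_s: 1.78
eef_pos: [0.4597, -0.2777, 0.2706]
eef_rot: [0.0, 0.999, 0.039, 0.0]
wrist_force: [0.8, -1.2, 0.2]
opening: 0.005
grasp_force: 0.0
```

```bash
python3 -c "
from h import *
go(rk(.064,.083),.27,RA)"
```

```text
pos [ 0.4597 -0.2777  0.2706] yaw 4.51 shift mm [ 158.7 -134.4    0.6] turn 0.0
```

Request:
{"api": "move_arm", "payload": {"series": [[[0, 27, -23, 0, 0], [0, 54, -46, 0, 0], [0, 81, -69, 0, 0], [0, 108, -92, 0, 0], [0, 130, -112, 0, 0], [0, 150, -127, 0, 0], [0, 159, -134, 0, 0], [0, 159, -134, 0, 0], [0, 159, -134, 0, 0], [0, 159, -134, 0, 0]]]}}

```text
time_s: 2.62
eef_pos: [0.6057, -0.1344, 0.2702]
eef_rot: [0.0, 0.999, 0.039, -0.0]
wrist_force: [0.7, 0.8, 0.7]
opening: 0.0
grasp_force: 0.0
```

Run:
```python
from h import *
go(rk(.064,.083),.172,RA)
out=[]
for n in("wrist","top"):
    c=cal(n); im,d=camera(n)
    v,u=np.nonzero(d>0); P=world(c,np.c_[u,v],d[v,u]); h=cv2.cvtColor(im,cv2.COLOR_BGR2HSV)[v,u]
    m=(P[:,2]>.180)&(P[:,2]<.195)&(P[:,0]<.63)&(P[:,0]>.45)&(P[:,1]<-.05)&(P[:,1]>-.36)
    print(n,"row",m.sum(),cv2.minAreaRect((P[m,:2]*1000).astype(np.float32)) if m.sum()>20 else 0, np.median(P[m,2]))
    k=m&((h[:,0]<10)|(h[:,0]>174))&(h[:,1]>120)&(P[:,1]>-.18)
    if k.sum()>20: print("coral",k.sum(),cv2.minAreaRect((P[k,:2]*1000).astype(np.float32)))
    # draw predicted coral top
    q=np.array([[*rk(x,y),.188] for x,y in((-.041,.06),(.041,.06),(.041,.098),(-.041,.098))]); 
    cv2.polylines(im,[proj(c,q).round().astype(int)],True,(255,255,0),1)
    pq=np.array([[*(PC+np.array([np.cos(PA)*x-np.sin(PA)*y,np.sin(PA)*x+np.cos(PA)*y])),.018] for x,y in((-.07,-.06),(.07,-.06),(.07,.06),(-.07,.06))])
    cv2.polylines(im,[proj(c,pq).round().astype(int)],True,(0,255,255),1)
    out.append(im[:, :] if n=="wrist" else cv2.resize(im[170:320,130:430],(800,400)))
    cv2.imwrite(f"pics/{n}2.png",out[-1])
cv2.imwrite("pics/c2.png",np.vstack([cv2.resize(out[0],(400,300)),cv2.resize(out[1],(400,200))]))
```

```text
pos [ 0.6057 -0.1344  0.2702] yaw 4.47 shift mm [ 1.9 -3.  98.2] turn -0.001
wrist row 25147 ((548.8392944335938, -217.72718811035156), (83.28299713134766, 196.8639678955078), 4.88467264175415) 0.18822764520024474
coral 867 ((575.6578979492188, -136.068359375), (16.070735931396484, 36.651790618896484), 4.5904974937438965)
top row 1703 ((547.943359375, -216.2528839111328), (91.35082244873047, 195.83038330078125), 5.292769432067871) 0.1865617742490719
coral 310 ((538.1149291992188, -137.8439178466797), (86.19401550292969, 37.85041046142578), 5.201309680938721)
```

View pics/c2.png

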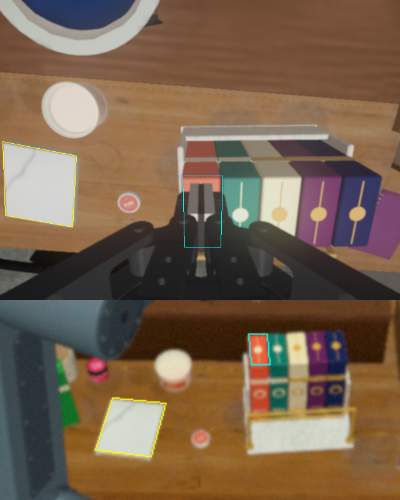

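Overlays match: coral top in wrist view at (203,212), plinth at (40,185), candle (73,108), tin (129,203). Descend behind coral.

Request:
{"api": "move_arm", "payload": {"series": [[[0, 3, -3, 30, 0], [0, 3, -3, 60, 0], [0, 3, -3, 85, 0], [0, 3, -3, 98, 0], [0, 3, -3, 98, 0], [0, -3, -3, 98, 0], [0, -8, -3, 98, 0], [0, -14, -3, 98, 0], [0, -20, -3, 98, 0], [0, -26, -3, 98, 0]]]}}

```text
time_s: 3.55
eef_pos: [0.5803, -0.1328, 0.1738]
eef_rot: [0.001, 0.999, 0.039, 0.001]
wrist_force: [0.0, 0.1, -0.3]
opening: 0.001
grasp_force: 0.3
```

Request:
{"api": "move_arm", "payload": {"series": [[[0, -6, 0, 0, 0], [0, -12, 0, 0, 0], [0, -18, 0, 0, 0], [0, -24, 0, 0, 0], [0, -30, 0, 0, 0], [0, -34, 0, 0, 0], [0, -38, 0, 0, 0], [0, -42, 0, 0, 0], [0, -44, 0, 0, 0], [0, -46, 0, 0, 0]]]}}

```text
time_s: 4.38
eef_pos: [0.5342, -0.1361, 0.1722]
eef_rot: [-0.0, 0.999, 0.039, -0.0]
wrist_force: [0.4, 0.0, -1.0]
opening: -0.004
grasp_force: 0.1
```

Run:
```python
from h import *
go(rk(-.02,.083),.172,RA)
im,d=camera("side"); cv2.imwrite("pics/s3.png",cv2.resize(im[150:320,220:440],(660,510)))
```

```text
pos [ 0.5342 -0.1361  0.1722] yaw 4.51 shift mm [-10.7   0.9   0.2] turn 0.0
```

View pics/s3.png

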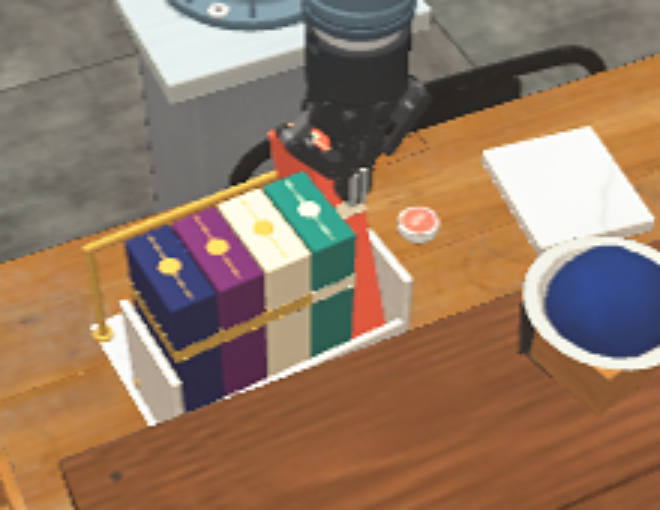

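The coral carton is tipping (about (330,200)) and its neighbours stand. Continue pulling.

Request:
{"api": "move_arm", "payload": {"series": [[[0, -3, 0, 0, 0], [0, -6, 0, 0, 0], [0, -9, 0, 0, 0], [0, -12, 0, 0, 0], [0, -15, 0, 0, 0], [0, -18, 0, 0, 0], [0, -20, 0, 0, 0], [0, -20, 0, 0, 0], [0, -5, 0, 0, 0], [0, 5, 0, 0, 0]]]}}

```text
time_s: 5.27
eef_pos: [0.5401, -0.1358, 0.1726]
eef_rot: [0.0, 0.999, 0.039, 0.0]
wrist_force: [0.7, 1.0, 0.3]
opening: 0.001
grasp_force: 0.0
```

```bash
cat > fit.py <<'E'
from h import *
from scipy.optimize import least_squares
def cloud(names=("side","top")):
    A=[]
    for n in names:
        c=cal(n); im,d=camera(n); cv2.imwrite(f"pics/_{n}.png",im); v,u=np.nonzero(d>0); P=world(c,np.c_[u,v],d[v,u]); h=cv2.cvtColor(im,cv2.COLOR_BGR2HSV)[v,u]
        k=((h[:,0]<10)|(h[:,0]>174))&(h[:,1]>120)&(P[:,2]>.025); A.append(P[k])
    return A
E
python3 - <<'E'
from fit import *
go(rk(-.02,.083),.172,RA)
for n,P in zip(("side","top"),cloud()):
    c,s=np.cos(RA),np.sin(RA); q=(P[:,:2]-RC); X=np.c_[q@[c,s],q@[-s,c],P[:,2]]*1000
    X=X[(abs(X[:,0])<250)&(X[:,1]>50)&(X[:,1]<110)]
    print(n,len(X))
    for z in range(30,220,15):
        k=(X[:,2]>=z)&(X[:,2]<z+15)
        if k.sum()>4: print(z,k.sum(),np.round(np.percentile(X[k,0],[2,50,98])),np.round(np.percentile(X[k,1],[2,98])))
E
```

```text
pos [ 0.5401 -0.1358  0.1726] yaw 4.48 shift mm [-16.7   0.7   0.6] turn -0.0
side 509
45 40 [21. 25. 27.] [69. 98.]
60 65 [12. 18. 24.] [70. 99.]
75 45 [ 3. 10. 15.] [ 78. 101.]
90 37 [-6.  0.  6.] [83. 99.]
105 25 [-18.  -9.  -3.] [ 88. 101.]
120 17 [-104.  -18.  -13.] [60. 97.]
135 48 [-117.  -30.  -20.] [58. 93.]
150 54 [-133.  -95.  -30.] [58. 83.]
165 109 [-127.  -94.  -41.] [58. 93.]
180 54 [-104.  -59.    1.] [59. 91.]
195 8 [-63. -59. -56.] [81. 87.]
top 434
135 5 [-126.  -83.  -77.] [ 91. 100.]
150 53 [-134. -129.  -43.] [60. 99.]
165 152 [-134. -116.  -93.] [62. 99.]
180 128 [-108.  -86.  -71.] [63. 99.]
195 84 [-86. -71. -63.] [63. 98.]
```

It leans by itself at about 31° on the bar, with the fingers clear. Retreat up, then over the leaning carton.

```bash
python3 -c "
from h import *
go(rk(-.107,.080),.27,RA)"
```

```text
pos [ 0.5407 -0.1358  0.1725] yaw 4.55 shift mm [-104.2    3.7  -97.6] turn 0.001
```

Request:
{"api": "move_arm", "payload": {"series": [[[0, 5, 0, -15, 0], [0, 8, 0, -45, 0], [0, 8, 0, -80, 0], [0.4, -10, 0, -97, 0], [0.8, -40, 2, -97, 0], [0.8, -70, 3, -97, 0], [0.8, -95, 4, -97, 0], [0.8, -104, 4, -97, 0], [0.8, -104, 4, -97, 0], [0.8, -104, 4, -97, 0]]]}}

```text
time_s: 6.2
eef_pos: [0.4365, -0.148, 0.2697]
eef_rot: [0.0, 0.999, 0.039, 0.001]
wrist_force: [0.7, -0.2, -0.3]
opening: 0.799
grasp_force: 0.0
```

Run:
```python
from fit import *
go(rk(-.107,.080),.14,RA)
c=cal("wrist"); P,=cloud(("wrist",))
co,s=np.cos(RA),np.sin(RA); q=(P[:,:2]-RC); X=np.c_[q@[co,s],q@[-s,co],P[:,2]]*1000
X=X[(abs(X[:,0])<250)&(X[:,1]>50)&(X[:,1]<110)&(X[:,2]>30)]
print(len(X))
for z in range(90,220,10):
        k=(X[:,2]>=z)&(X[:,2]<z+10)
        if k.sum()>10: print(z,k.sum(),np.round(np.percentile(X[k,0],[2,50,98])),np.round(np.percentile(X[k,1],[2,98])))
```

```text
pos [ 0.4365 -0.148   0.2697] yaw 4.47 shift mm [  0.5  -0.4 129.7] turn -0.0
12468
90 366 [-1.  2.  5.] [63. 98.]
100 404 [-7. -4. -1.] [63. 98.]
110 424 [-13. -10.  -7.] [63. 98.]
120 482 [-19. -16. -13.] [63. 98.]
130 521 [-25. -22. -19.] [63. 98.]
140 555 [-31. -28. -25.] [63. 98.]
150 192 [-33. -32. -31.] [63. 97.]
160 823 [-133. -125.  -41.] [61. 97.]
170 1852 [-122. -108.  -43.] [62. 97.]
180 1824 [-104.  -89.  -49.] [62. 98.]
190 2544 [-88. -75. -55.] [63. 98.]
200 1366 [-71. -65. -60.] [63. 98.]
```

View pics/_wrist.png

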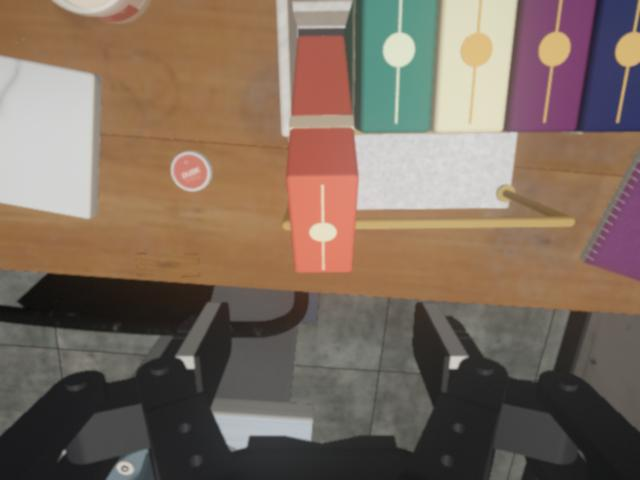

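The wrist view shows coral leaning on the bar, top centre at (323,230), between the open fingers, with the others upright. Descend and grip.

Request:
{"api": "move_arm", "payload": {"series": [[[0.8, 0, 0, 35, 0], [0.8, 0, 0, 70, 0], [0.8, 0, 0, 100, 0], [0.8, 0, 0, 120, 0], [0.8, 0, 0, 130, 0], [0.8, 0, 0, 130, 0], [0.3, 0, 0, 130, 0], [0.3, 0, 0, 130, 0], [0.3, 0, 0, 130, 0], [0.3, 0, 0, 130, 0]]]}}

```text
time_s: 7.08
eef_pos: [0.4374, -0.1485, 0.1411]
eef_rot: [0.001, 0.999, 0.039, 0.002]
wrist_force: [1.4, 0.8, 3.7]
opening: 0.437
grasp_force: 59.9
```

Request:
{"api": "move_arm", "payload": {"series": [[[0.3, 0, 0, -10, 0], [0.3, 0, 0, -25, 0], [0.3, 0, 0, -45, 0], [0.3, 0, 0, -65, 0], [0.3, 0, 0, -90, 0], [0.3, 0, 0, -115, 0], [0.3, 0, 0, -135, 0], [0.3, 0, 0, -150, 0], [0.3, 0, 0, -155, 0], [0.3, 0, 0, -155, 0]]]}}

```text
time_s: 7.92
eef_pos: [0.4365, -0.1482, 0.2962]
eef_rot: [0.001, 0.999, 0.039, 0.001]
wrist_force: [0.9, 1.0, -1.8]
opening: 0.438
grasp_force: 60.4
```

```bash
cat > tilt.py <<'E'
from fit import *
def tilt(yaw,names=("wrist","side","top")):
    o=ctrl.get_obs(); g=o["eef_pos"][:2]; c,s=np.cos(yaw),np.sin(yaw)
    print("tcp",np.round(o["eef_pos"],4),"open",round(o["opening"],3),"F",round(o["grasp_force"],1),np.round(o["wrist_force"],1))
    for n,P in zip(names,cloud(names)):
        q=P[:,:2]-g; X=np.c_[q@[c,s],q@[-s,c],P[:,2]-o["eef_pos"][2]]*1000
        X=X[(abs(X[:,0])<150)&(abs(X[:,1])<26)&(X[:,2]>-180)&(X[:,2]<90)]
        print(n,len(X), np.round(np.percentile(X[:,1],[2,98])) if len(X)>9 else '')
        for z in range(-180,90,20):
            k=(X[:,2]>=z)&(X[:,2]<z+20)
            if k.sum()>6: print("  ",z+10,k.sum(),np.round(np.percentile(X[k,0],[2,50,98])))
E
python3 -c "
from tilt import *
tilt(RA)
a=[cv2.imread('pics/_side.png')[100:340,200:480],cv2.imread('pics/_wrist.png')]
cv2.imwrite('pics/c4.png',np.hstack([cv2.resize(a[0],(400,343)),cv2.resize(a[1],(400,343))]))"
```

```text
tcp [ 0.4365 -0.1482  0.2962] open 0.438 F 60.4 [ 0.9  1.  -1.8]
wrist 46790 [-17.  19.]
   -90 38 [128. 129. 129.]
   -70 1377 [117. 122. 128.]
   -50 1780 [105. 110. 116.]
   -30 2303 [ 93.  98. 105.]
   -10 3270 [81. 86. 93.]
   10 2708 [74. 77. 81.]
   30 9336 [-22.  58.  66.]
   50 20367 [ 7. 46. 57.]
   70 5611 [37. 43. 46.]
side 1984 [-20.  17.]
   -110 45 [ 52.  80. 111.]
   -90 204 [ 45. 117. 133.]
   -70 265 [ 35. 116. 127.]
   -50 278 [ 24. 104. 115.]
   -30 276 [ 17.  92. 103.]
   -10 252 [ 5. 82. 92.]
   10 156 [13. 73. 80.]
   30 231 [-12.  57.  66.]
   50 245 [ 9. 47. 56.]
   70 32 [39. 42. 46.]
top 410 [-16.  21.]
   -110 13 [42. 45. 49.]
   -90 16 [31. 35. 39.]
   -70 16 [17. 24. 28.]
   -50 26 [ 8. 12. 17.]
   -30 17 [-5. -1.  6.]
   -10 18 [-18. -14.  -8.]
   10 54 [-29. -23. -16.]
   30 218 [-27.  -9.  13.]
   50 13 [-16. -11.  10.]
   70 19 [-20. -17. -11.]
```

View pics/c4.png

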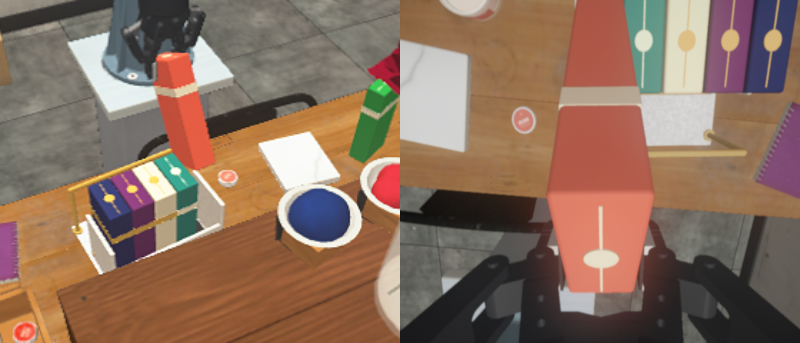

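Held rigidly at 31°, so it needs straightening in the grip. Carry it above the plinth and try loosening there, close to the surface.

```bash
cat >> h.py <<'E'
def pl(x,y=0): return PC+np.array([np.cos(PA)*x-np.sin(PA)*y,np.sin(PA)*x+np.cos(PA)*y])
E
python3 -c "
from h import *
go(pl(-.106),.28,PA)"
```

```text
pos [ 0.4354 -0.1475  0.2931] yaw 4.51 shift mm [ -48.1 -299.3   13.6] turn 0.203
```

Request:
{"api": "move_arm", "payload": {"series": [[[0.3, -3, -15, 0, 0.01], [0.3, -8, -45, 0, 0.03], [0.3, -14, -80, 0, 0.05], [0.3, -20, -118, 0, 0.08], [0.3, -26, -156, 0, 0.11], [0.3, -32, -194, 0, 0.14], [0.3, -38, -232, 5, 0.17], [0.3, -44, -266, 10, 0.2], [0.3, -48, -290, 14, 0.203], [0.3, -48, -299, 14, 0.203]]]}}

```text
time_s: 8.9
eef_pos: [0.3621, 0.1491, 0.2782]
eef_rot: [-0.0, 0.998, -0.06, -0.002]
wrist_force: [0.1, -0.6, -2.1]
opening: 0.439
grasp_force: 60.9
```

```bash
python3 -c "
from tilt import *
go(pl(-.106),.16,PA)
tilt(PA,('side',))"
```

```text
pos [0.3621 0.1491 0.2782] yaw -6.93 shift mm [  2.4   1.8 118.2] turn 0.003
tcp [0.3621 0.1491 0.2782] open 0.439 F 60.9 [ 0.1 -0.6 -2.1]
side 1669 [-20.  18.]
   -110 58 [ 54.  76. 108.]
   -90 169 [ 43. 111. 133.]
   -70 233 [ 30. 116. 128.]
   -50 238 [ 22. 103. 116.]
   -30 238 [ 14.  92. 105.]
   -10 201 [ 4. 84. 93.]
   10 129 [13. 74. 82.]
   30 178 [-13.  58.  68.]
   50 193 [ 7. 50. 59.]
   70 28 [40. 45. 49.]
```

Request:
{"api": "move_arm", "payload": {"series": [[[0.3, 2, 2, 30, 0], [0.3, 2, 2, 60, 0], [0.3, 2, 2, 90, 0], [0.3, 2, 2, 110, 0], [0.3, 2, 2, 122, 0], [0.3, 2, 2, 122, 0], [0.43, 2, 2, 122, 0], [0.43, 2, 2, 122, 0], [0.43, 2, 2, 122, 0], [0.43, 2, 2, 122, 0]]]}}

```text
time_s: 9.78
eef_pos: [0.3674, 0.1441, 0.1594]
eef_rot: [-0.0, 0.998, -0.062, 0.001]
wrist_force: [0.0, 0.4, -2.0]
opening: 0.44
grasp_force: 60.9
```

Request:
{"api": "move_arm", "payload": {"series": [[[0.3, 0, 0, 2, 0], [0.3, 0, 0, 4, 0], [0.3, 0, 0, 6, 0], [0.3, 0, 0, 7, 0], [0.3, 0, 0, 8, 0], [0.3, 0, 0, 9, 0], [0.3, 0, 0, 9, 0], [0.3, 0, 0, 9, 0], [0.3, 0, 0, 9, 0], [0.3, 0, 0, 9, 0]]]}}

```text
time_s: 10.62
eef_pos: [0.3666, 0.1444, 0.151]
eef_rot: [0.0, 0.998, -0.062, 0.0]
wrist_force: [-8.4, -0.8, 16.3]
opening: 0.438
grasp_force: 63.4
```

```bash
python3 -c "
from tilt import *
go(pl(-.106),.150,PA)
tilt(PA,('side',))"
```

```text
pos [0.3666 0.1444 0.151 ] yaw -7.09 shift mm [-3.1 -2.4  1. ] turn 0.0
tcp [0.3666 0.1444 0.151 ] open 0.438 F 63.4 [-8.4 -0.8 16.3]
side 1366 [-20.  17.]
   -110 37 [ 52.  80. 108.]
   -90 127 [ 47. 110. 135.]
   -70 195 [ 35. 116. 129.]
   -50 194 [ 23. 104. 117.]
   -30 186 [ 15.  93. 107.]
   -10 169 [10. 84. 95.]
   10 116 [12. 75. 82.]
   30 143 [-16.  58.  67.]
   50 164 [11. 49. 60.]
   70 34 [37. 44. 48.]
```

Request:
{"api": "move_arm", "payload": {"series": [[[0.3, 3, 0, -1, 0], [0.3, 7, 0, -2.5, 0], [0.3, 11, 0, -4, 0], [0.3, 15, 0, -5.5, 0], [0.3, 19, 0, -6.5, 0], [0.3, 23, 0, -7.5, 0], [0.3, 27, 0, -8.5, 0], [0.3, 30, 0, -9.5, 0], [0.3, 30, 0, -9.5, 0], [0.3, 30, 0, -9.5, 0]]]}}

```text
time_s: 11.5
eef_pos: [0.3963, 0.1404, 0.1587]
eef_rot: [-0.0, 0.998, -0.062, -0.0]
wrist_force: [-1.1, 0.0, -2.1]
opening: 0.439
grasp_force: 60.9
```

```bash
python3 -c "
from tilt import *
go(pl(-.076),.150,PA)
tilt(PA,('side',))"
```

```text
pos [0.3963 0.1404 0.1587] yaw -7.12 shift mm [-3.  -2.6  8.7] turn -0.0
tcp [0.3963 0.1404 0.1587] open 0.439 F 60.9 [-1.1  0.  -2.1]
side 1435 [-20.  17.]
   -110 36 [ 59.  79. 103.]
   -90 137 [ 43. 110. 134.]
   -70 194 [ 36. 116. 129.]
   -50 200 [ 23. 105. 118.]
   -30 205 [ 12.  93. 106.]
   -10 183 [ 7. 82. 94.]
   10 112 [13. 74. 82.]
   30 156 [-15.  58.  66.]
   50 176 [12. 49. 59.]
   70 33 [37. 43. 49.]
```

Friction drag is too weak to turn it in the pads. I'll press its back lower edge against the front of the raised shelf instead, so I check that geometry.

Request:
{"api": "move_arm", "payload": {"series": [[[0.3, 0, 0, -20, 0], [0.3, 0, 0, -55, 0], [0.3, 0, 0, -90, 0], [0.3, 0, 0, -110, 0], [0.3, 0, 0, -110, 0], [0.3, 0, 0, -110, 0], [0.3, 0, 0, -110, 0], [0.3, 0, 0, -110, 0], [0.3, 0, 0, -110, 0], [0.3, 0, 0, -110, 0]]]}}

```text
time_s: 12.38
eef_pos: [0.3955, 0.1404, 0.2675]
eef_rot: [0.0, 0.998, -0.062, -0.001]
wrist_force: [0.3, 0.3, -1.6]
opening: 0.435
grasp_force: 61.0
```

Run:
```python
from h import *
c=cal("top"); im,d=camera("top"); v,u=np.nonzero(d>0); P=world(c,np.c_[u,v],d[v,u])
for y in np.arange(-.11,.2,.02):
    k=(P[:,1]>y)&(P[:,1]<y+.02)&(P[:,0]>.5)&(P[:,0]<.75)
    f=k&(P[:,2]>.04)&(P[:,2]<.14); t=k&(P[:,2]>.155)&(P[:,2]<.172)
    print(round(y,2),"front x",np.round(np.percentile(P[f,0],[5,50,95]),3) if f.sum()>3 else 0,"top xmin",round(P[t,0].min(),3) if t.any() else 0,"max z",np.round(P[k,2].max(),3))
cv2.imwrite("pics/t5.png",cv2.resize(im[170:320,130:430],(800,400)))
```

```text
-0.11 front x [0.565 0.664 0.67 ] top xmin 0.659 max z 0.231
-0.09 front x [0.661 0.665 0.669] top xmin 0.66 max z 0.249
-0.07 front x [0.661 0.666 0.67 ] top xmin 0.659 max z 0.261
-0.05 front x [0.66  0.665 0.67 ] top xmin 0.659 max z 0.262
-0.03 front x [0.661 0.665 0.669] top xmin 0.661 max z 0.261
-0.01 front x [0.66  0.665 0.669] top xmin 0.657 max z 0.254
0.01 front x [0.587 0.663 0.669] top xmin 0.658 max z 0.236
0.03 front x [0.575 0.65  0.668] top xmin 0.659 max z 0.234
0.05 front x [0.574 0.652 0.669] top xmin 0.658 max z 0.241
0.07 front x [0.584 0.661 0.669] top xmin 0.66 max z 0.247
0.09 front x [0.657 0.665 0.671] top xmin 0.662 max z 0.247
0.11 front x [0.66  0.664 0.67 ] top xmin 0.503 max z 0.248
0.13 front x [0.66  0.665 0.67 ] top xmin 0.656 max z 0.242
0.15 front x [0.66  0.665 0.67 ] top xmin 0.66 max z 0.232
0.17 front x [0.661 0.665 0.669] top xmin 0.66 max z 0.239
0.19 front x 0 top xmin 0.67 max z 0.189
```

View pics/t5.png

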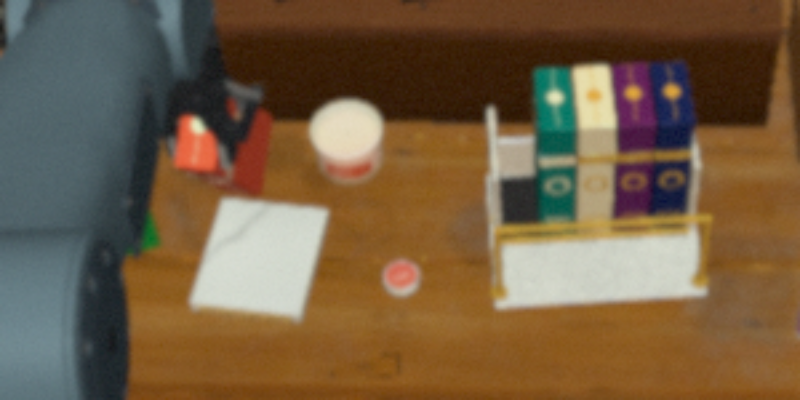

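Shelf front is a clean vertical plane at x≈0.665 and is free at y≈0.15. The candle is at crop (347,140), so y<0.085.

```bash
python3 -c "
from h import *
go((.515,.15),.20,0)"
```

```text
pos [0.3957 0.1404 0.2678] yaw -7.12 shift mm [117.4 -24.3  67.6] turn -0.124
```

Request:
{"api": "move_arm", "payload": {"series": [[[0.3, 20, -4, 8, -0.03], [0.3, 45, -9, 20, -0.06], [0.3, 70, -14, 34, -0.09], [0.3, 92, -19, 48, -0.124], [0.3, 106, -22, 60, -0.124], [0.3, 117, -24, 67, -0.124], [0.3, 117, -24, 67, -0.124], [0.3, 117, -24, 67, -0.124], [0.3, 117, -24, 67, -0.124], [0.3, 117, -24, 67, -0.124]]]}}

```text
time_s: 13.27
eef_pos: [0.5149, 0.1499, 0.2024]
eef_rot: [-0.0, 1.0, 0.0, 0.0]
wrist_force: [-1.0, -0.9, -2.6]
opening: 0.439
grasp_force: 60.9
```

Request:
{"api": "move_arm", "payload": {"series": [[[0.3, 5, 0, 0, 0], [0.3, 10, 0, 0, 0], [0.3, 15, 0, 0, 0], [0.3, 20, 0, 0, 0], [0.3, 24, 0, 0, 0], [0.3, 28, 0, 0, 0], [0.3, 32, 0, 0, 0], [0.3, 36, 0, 0, 0], [0.3, 40, 0, 0, 0], [0.3, 40, 0, 0, 0]]]}}

```text
time_s: 14.1
eef_pos: [0.5543, 0.1499, 0.2014]
eef_rot: [-0.0, 1.0, -0.0, -0.002]
wrist_force: [-5.4, -0.7, 0.1]
opening: 0.44
grasp_force: 62.1
```

```bash
python3 -c "
from tilt import *
tilt(0,('wrist','side'))"
```

```text
tcp [0.5543 0.1499 0.2014] open 0.44 F 62.1 [-5.4 -0.7  0.1]
wrist 41440 [-17.  18.]
   -150 13 [111. 111. 111.]
   -130 14 [111. 111. 111.]
   -110 432 [106. 109. 111.]
   -90 684 [ 99. 103. 106.]
   -70 966 [92. 95. 99.]
   -50 1313 [ 84.  88. 111.]
   -30 1671 [77. 80. 84.]
   -10 2285 [69. 73. 77.]
   10 1150 [61. 63. 69.]
   30 11293 [-25.   3.  61.]
   50 21456 [ 8. 40. 54.]
   70 159 [10. 11. 18.]
side 1435 [-21.  16.]
   -130 23 [32. 40. 52.]
   -110 53 [26. 45. 63.]
   -90 97 [19. 46. 78.]
   -70 126 [10. 48. 84.]
   -50 159 [ 4. 50. 86.]
   -30 243 [ 1. 63. 84.]
   -10 172 [-3. 70. 79.]
   10 111 [11. 40. 70.]
   30 216 [-9. 54. 63.]
   50 229 [ 9. 44. 56.]
```

It pivots well, now about 20°. Continue.

Request:
{"api": "move_arm", "payload": {"series": [[[0.3, 6, 0, 0, 0], [0.3, 12, 0, 0, 0], [0.3, 18, 0, 0, 0], [0.3, 24, 0, 0, 0], [0.3, 30, 0, 0, 0], [0.3, 35, 0, 0, 0], [0.3, 39, 0, 0, 0], [0.3, 43, 0, 0, 0], [0.3, 46, 0, 0, 0], [0.3, 46, 0, 0, 0]]]}}

```text
time_s: 15.03
eef_pos: [0.6013, 0.1498, 0.2016]
eef_rot: [-0.0, 1.0, -0.0, -0.001]
wrist_force: [-3.5, -0.3, -0.2]
opening: 0.44
grasp_force: 62.8
```

```bash
python3 -c "
from tilt import *
tilt(0,('wrist','side'))"
```

```text
tcp [0.6013 0.1498 0.2016] open 0.44 F 62.8 [-3.5 -0.3 -0.2]
wrist 21465 [-18.  19.]
   -90 7 [61. 61. 61.]
   -70 377 [60. 60. 61.]
   -50 550 [59. 59. 64.]
   -30 609 [58. 58. 59.]
   -10 136 [56. 57. 57.]
   10 1409 [55. 56. 57.]
   30 12988 [-24.  30.  55.]
   50 4272 [32. 48. 54.]
   70 1115 [10. 11. 17.]
side 1108 [-21.  16.]
   -130 28 [-16.  -9.   3.]
   -110 45 [-16.   1.  17.]
   -90 80 [-20.   6.  30.]
   -70 103 [-19.  11.  38.]
   -50 114 [-20.  11.  39.]
   -30 128 [-20.  15.  48.]
   -10 53 [-22.  38.  58.]
   10 171 [-22.  49.  57.]
   30 261 [-9. 37. 57.]
   50 121 [ -0.  40. 131.]
```

Request:
{"api": "move_arm", "payload": {"series": [[[0.3, 2, 0, 0, 0], [0.3, 4, 0, 0, 0], [0.3, 6, 0, 0, 0], [0.3, 6, 0, 0, 0], [0.3, 6, 0, 0, 0], [0.3, 3, 0, 0, 0], [0.3, -5, 0, 0, 0], [0.3, -20, 0, 0, 0], [0.3, -40, 0, 0, 0], [0.3, -60, 0, 0, 0]]]}}

```text
time_s: 15.97
eef_pos: [0.5411, 0.1497, 0.2019]
eef_rot: [-0.0, 1.0, -0.0, 0.001]
wrist_force: [0.3, 0.7, -1.2]
opening: 0.436
grasp_force: 62.6
```

```bash
python3 -c "
from tilt import *
tilt(0,('wrist','side','top'))
go(pl(-.02),.20,PA)"
```

```text
tcp [0.5411 0.1497 0.2019] open 0.436 F 62.6 [ 0.3  0.7 -1.2]
wrist 25284 [-17.  19.]
   -130 119 [59. 59. 60.]
   -110 218 [58. 59. 59.]
   -90 225 [58. 58. 59.]
   -70 304 [57. 58. 58.]
   -50 422 [57. 57. 57.]
   -30 529 [56. 57. 57.]
   -10 184 [55. 56. 56.]
   10 1219 [55. 55. 56.]
   30 20622 [-23.  35.  55.]
   50 437 [28. 48. 53.]
   70 1004 [ 9. 11. 12.]
side 1603 [-20.  17.]
   -130 148 [-19.  36.  56.]
   -110 169 [-19.  35.  57.]
   -90 171 [-21.  32.  56.]
   -70 193 [-24.  34.  55.]
   -50 187 [-25.  33.  54.]
   -30 194 [-27.  34.  54.]
   -10 45 [-26.  47.  53.]
   10 158 [ 5. 47. 54.]
   30 295 [-13.  33.  52.]
   50 36 [-9. 33. 52.]
top 922 [-17.  21.]
   -150 8 [-26.  50. 125.]
   -130 80 [-29. -23.  51.]
   -110 97 [-31. -24.  47.]
   -90 93 [-29. -24.  49.]
   -70 98 [-31. -24.  46.]
   -50 98 [-33. -26.  46.]
   -30 81 [-33. -27.  19.]
   -10 35 [-32. -27. -11.]
   10 78 [-33. -28. -14.]
   30 209 [-33. -19.  19.]
   50 28 [-32. -13.  10.]
   70 12 [-22. -13.   9.]
pos [0.5407 0.15   0.2022] yaw 0.01 shift mm [-91.6  13.5   2. ] turn 0.124
```

Now about 1.8° from upright. Move over the plinth and lower.

Request:
{"api": "move_arm", "payload": {"series": [[[0.3, -10, 1, 0, 0.02], [0.3, -30, 5, 0, 0.05], [0.3, -50, 8, 0, 0.09], [0.3, -70, 11, 0, 0.124], [0.3, -82, 13, 0, 0.124], [0.3, -88, 13, 0, 0.124], [0.3, -88, 13, 0, 0.124], [0.3, -88, 13, 10, 0.124], [0.3, -88, 13, 20, 0.124], [0.3, -88, 13, 26, 0.124]]]}}

```text
time_s: 16.95
eef_pos: [0.4533, 0.1367, 0.174]
eef_rot: [0.0, 0.998, -0.062, -0.001]
wrist_force: [-0.3, 1.4, -2.9]
opening: 0.437
grasp_force: 62.7
```

```bash
python3 -c "
from tilt import *
tilt(PA,('side',))
go(pl(-.017),.165,PA)
c=cal('side');im=cv2.imread('pics/_side.png')
pq=np.array([[*pl(x,y),.018] for x,y in((-.07,-.06),(.07,-.06),(.07,.06),(-.07,.06))]); cq=np.array([[*pl(x,y),.018] for x,y in((-.041,-.019),(.041,-.019),(.041,.019),(-.041,.019))])
for q in(pq,cq): cv2.polylines(im,[proj(c,q).round().astype(int)],True,(0,255,255),1)
cv2.imwrite('pics/s6.png',cv2.resize(im[100:270,330:510],(720,600)[:2]))"
```

```text
tcp [0.4533 0.1367 0.174 ] open 0.437 F 62.7 [-0.3  1.4 -2.9]
side 1354 [-21.  17.]
   -130 110 [-16.  55.  61.]
   -110 138 [-19.  49.  61.]
   -90 143 [-20.  50.  60.]
   -70 155 [-19.  44.  59.]
   -50 153 [-19.  52.  59.]
   -30 156 [-19.  47.  59.]
   -10 53 [-3. 53. 57.]
   10 130 [14. 53. 58.]
   30 264 [-16.  38.  57.]
   50 52 [-9. 34. 54.]
pos [0.4523 0.1367 0.1728] yaw -7.13 shift mm [-0.1  0.6  7.8] turn -0.0
```

View pics/s6.png

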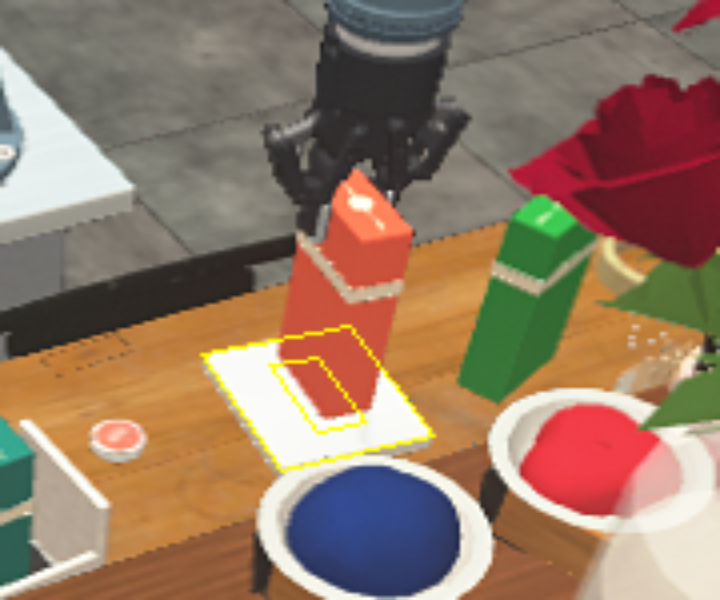

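Upright above the plinth (base at (340,395)), within a few mm of the target footprint. Lower slowly.

Request:
{"api": "move_arm", "payload": {"series": [[[0.3, 0, 0, 2, 0], [0.3, 0, 0, 4, 0], [0.3, 0, 0, 5, 0], [0.3, 0, 0, 6, 0], [0.3, 0, 0, 7, 0], [0.3, 0, 0, 8, 0], [0.3, 0, 0, 9, 0], [0.3, 0, 0, 9.5, 0], [0.3, 0, 0, 9.5, 0], [0.3, 0, 0, 9.5, 0]]]}}

```text
time_s: 17.83
eef_pos: [0.4532, 0.1368, 0.1663]
eef_rot: [-0.0, 0.998, -0.062, 0.0]
wrist_force: [1.0, -0.4, -1.7]
opening: 0.438
grasp_force: 62.7
```

Request:
{"api": "move_arm", "payload": {"series": [[[0.3, 0, 0, 0.5, 0], [0.3, 0, 0, 1, 0], [0.3, 0, 0, 1.5, 0], [0.3, 0, 0, 2, 0], [0.3, 0, 0, 2.5, 0], [0.3, 0, 0, 3, 0], [0.3, 0, 0, 3.5, 0], [0.3, 0, 0, 4, 0], [0.3, 0, 0, 4, 0], [0.3, 0, 0, 4, 0]]]}}

```text
time_s: 18.67
eef_pos: [0.4532, 0.1368, 0.1623]
eef_rot: [0.0, 0.998, -0.062, -0.0]
wrist_force: [-0.1, 0.2, -1.8]
opening: 0.44
grasp_force: 62.7
```

Request:
{"api": "move_arm", "payload": {"series": [[[0.3, 0, 0, 0.5, 0], [0.3, 0, 0, 1, 0], [0.3, 0, 0, 1.5, 0], [0.3, 0, 0, 2, 0], [0.3, 0, 0, 2.5, 0], [0.3, 0, 0, 3, 0], [0.3, 0, 0, 3, 0], [0.3, 0, 0, 3, 0], [0.3, 0, 0, 3, 0], [0.3, 0, 0, 3, 0]]]}}

```text
time_s: 19.5
eef_pos: [0.454, 0.1368, 0.1609]
eef_rot: [0.0, 0.998, -0.062, 0.001]
wrist_force: [-2.3, -1.3, 10.1]
opening: 0.435
grasp_force: 64.4
```

Contact while held. Release, wait, go up.

Request:
{"api": "move_arm", "payload": {"series": [[[0.3, 0, 0, -1, 0], [0.3, 0, 0, -1, 0], [0.46, 0, 0, -1, 0], [0.5, 0, 0, -1, 0], [0.7, 0, 0, -1, 0], [0.8, 0, 0, -1, 0], [0.8, 0, 0, -1, 0], [0.8, 0, 0, -15, 0], [0.8, 0, 0, -40, 0], [0.8, 0, 0, -75, 0]]]}}

```text
time_s: 20.33
eef_pos: [0.4511, 0.1367, 0.2324]
eef_rot: [0.0, 0.998, -0.062, -0.003]
wrist_force: [0.7, 0.4, -0.0]
opening: 0.8
grasp_force: 0.0
```

Request:
{"api": "move_arm", "payload": {"series": [[[0.8, 0, 0, -30, 0], [0.8, 0, 0, -60, 0], [0.8, -10, 0, -80, 0], [0.8, -40, 0, -80, 0], [0.8, -70, 0, -80, 0], [0.8, -90, 0, -80, 0], [0.8, -90, 0, -80, 0], [0.8, -90, 0, -80, 0], [0.8, -90, 0, -80, 0], [0.8, -90, 0, -80, 0]]]}}

```text
time_s: 21.17
eef_pos: [0.3647, 0.1478, 0.3142]
eef_rot: [0.0, 0.998, -0.062, 0.0]
wrist_force: [-0.5, -0.0, 0.2]
opening: 0.796
grasp_force: 0.0
```

Run:
```python
from fit import *
for n,P in zip(("side","wrist"),cloud(("side","wrist"))):
    q=P[:,:2]-PC; c,s=np.cos(PA),np.sin(PA); X=np.c_[q@[c,s],q@[-s,c],P[:,2]]*1000
    X=X[(abs(X[:,0])<80)&(abs(X[:,1])<60)]; t=X[(X[:,2]>192)&(X[:,2]<205)]
    print(n,len(X),"z99",np.round(np.percentile(X[:,2],99),1)); 
    if len(t)>20: print("top rect in plinth frame",cv2.minAreaRect(t[:,:2].astype(np.float32)))
    for z in (40,80,120,160,190):
        k=abs(X[:,2]-z)<10
        if k.sum()>9: print(z,np.round(np.percentile(X[k,0],[3,97])),np.round(np.percentile(X[k,1],[3,97])))
im=cv2.imread('pics/_side.png'); cv2.imwrite('pics/s7.png',cv2.resize(im[100:340,200:520],(800,600)))
```

```text
side 1434 z99 201.1
top rect in plinth frame ((3.8549842834472656, 0.2753009796142578), (84.64348602294922, 39.436119079589844), 0.15388460457324982)
40 [-27.  46.] [-20.  15.]
80 [-31.  46.] [-20.  16.]
120 [-32.  46.] [-20.  16.]
160 [-31.  46.] [-19.  16.]
190 [-35.  45.] [-19.  19.]
wrist 765 z99 199.9
top rect in plinth frame ((18.315479278564453, 1.454793930053711), (37.75577163696289, 26.43278694152832), 89.79161834716797)
190 [13. 31.] [-16.  19.]
```

View pics/s7.png

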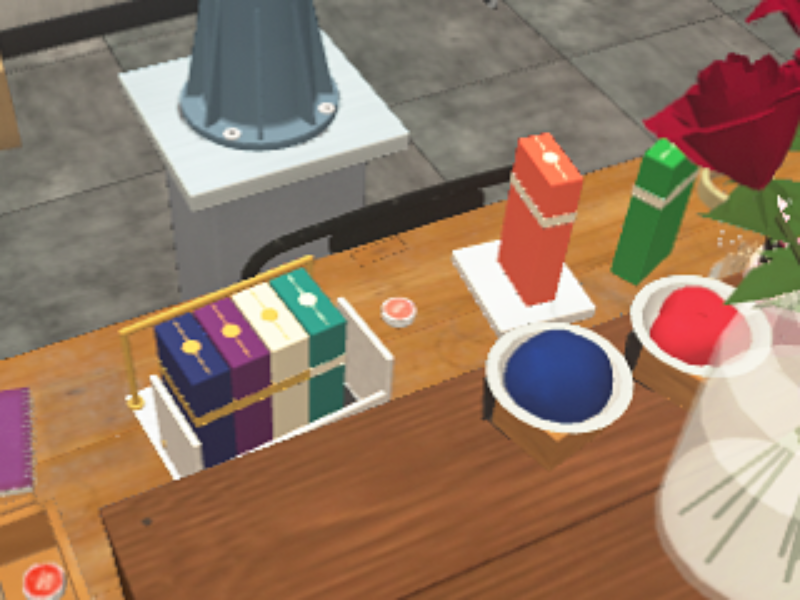

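The coral carton stands upright and square on the plinth (base at (540,300)), about 4 mm off centre. The other four cartons are in the rack.

```bash
python3 -c "
from h import *
print(order.hand_in())"
```

```text
the job is handed in; nothing more can be done
None
```

The coral carton was tipped on to the rest bar, released, gripped again and set down on the plinth, upright, square and about 4 mm off centre, the other four cartons are still in the rack, and the job is handed in; the badge was not seen after placing, and no verdict came back.

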